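# Clamp a whetstone in its holder by spinning down the wing nut

### The job

Get the whetstone ready for sharpening: with a fingertip push the holder's sliding jaw up until the stone is snug between both jaws, then, still with the fingertips, stroke the wings of the loose wing nut round clockwise, again and again, until it has run down onto its washer and is tight, so that the jaw is locked. Push gently; do not squeeze or lift anything, keep the stone flat on the holder, leave the small things lying around where they are, and finish with the hand clear.

Things in the scene. Friction and masses are not known exactly. Their poses are not given: they have to be found in the camera images.
- holder: Whetstone holder: pale wooden base, 80 mm wide (its x), 352 mm long (its y), flat top 18 mm above the worktop, fixed there by its rubber feet; place and yaw vary. Origin: centre of the underside, z up. From -y to +y it carries the fixed jaw, the whetstone, the sliding jaw with its flat strap, and the wing nut near the +y end.
- fixed_jaw_face (a point): Middle of the fixed jaw's rubber face that meets the stone, at (0, -158, 27) mm in the holder's frame. The jaw is 62 mm wide, its top 37 mm above the worktop.
- whetstone: Grey whetstone with a paler upper layer, 60 x 180 x 27 mm (x, y, z), about 0.45 kg, loose and flat on the holder between the jaws, long side along the holder. Origin: centre of its underside. It starts 4 to 16 mm short of the fixed jaw; home, its origin is at y = -68 mm in the holder's frame. The sliding jaw pushes it home.
- jaw (a joint): Slide of the moving jaw, in m: 0 = drawn back, grows as it moves to the stone and the fixed jaw (along the holder's -y). At 0.034 the stone is snug between both jaws. Starts at 0 to 0.012. Slides with a few N (stone included) while the nut is loose, is held by friction under the nut when that is tight, and stays where left.
- jaw_back (a point): Middle of the sliding jaw's back, a plain upright metal face 62 mm wide, 22 to 37 mm above the worktop, that looks along the holder's +y to the wing nut; push it along -y. The point is 30 mm above the worktop and moves with the jaw. Between this face and the circle swept by the wings is at least 35 mm of room.
- strap_end (a point): Middle of the upper edge of the free +y end of the sliding jaw's flat strap: 32 mm wide, its top 22 mm above the worktop, it runs from the jaw back under the wing nut; the nut's stud stands in its slot. Two low guides flank it (top 23 mm above the worktop, 17 to 24 mm either side of the middle, y = 88 to 168 mm of the holder).
- wing_nut (a joint): Angle of the wing nut, in rad: 0 at the top, grows clockwise seen from above (right-hand thread, 5 mm a turn: it sinks as it tightens). Starts at 0.3 to 2.0. Loose (0.012 N m, stays where left) till it meets its washer at 7.54, then stiffens: about 0.1 N m at 7.9, 0.17 N m at 8.1; tight from 7.8, stops dead at 8.8. At 0 the wings lie along the holder's x; at q they are turned by -q about z.
- nut_axis (a point): Fixed point on the axis of wing nut and stud, at the strap's top, 22 mm above the worktop: (0, 140, 22) mm in the holder's frame. A steel washer 24 mm across, 3 mm thick, lies here round the stud, under the nut. The fixed stud ends 48 mm above the worktop.
- nut_top (a point): Middle of the top of the brass wing nut's hub; turns and sinks with it. Below it: hub of radius 9 mm, 12 mm high, on a flange of radius 11 mm, 3 mm high. Two upright round wings on either hand, 5 mm thick, reach 31 mm from the axis, from 10 mm below this point to 11 mm above it. Tight, this point is 40 mm above the worktop; at the start 4 to 6 mm higher.
- peeler: Red-handled vegetable peeler, 170 x 25 x 18 mm, lying beside the holder's +x long side, behind the jaw and nut; leave it. Origin: centre of its underside.
- teaspoon: Teaspoon 130 x 26 x 11 mm lying across, past the holder's +y end; leave it. Origin: centre of its underside.
- lemon: Lemon 78 x 55 x 56 mm behind the holder; leave it. Origin: centre of its underside.
- garlic: Head of garlic 60 x 57 x 58 mm behind the holder's far right end; leave it. Origin: centre of its underside.
- matchbox: Small matchbox 36 x 53 x 15 mm behind the holder; leave it. Origin: centre of its underside.

How it is judged:
By the outcome, as a careful person would: the job done as asked, in the order asked, and still so for the second after the job is handed in, with the robot touching nothing.
It also fails if it takes over 64 s, if anything falls off the work surface, if the arm or the gripper's body presses on something with over 40 N, if the wrist force passes 120 N, or if a joint passes its speed limit or range.

### The arm

A 7-joint arm with a two-finger parallel gripper is mounted at the origin on a cart in front of the work surface, level with it; the furniture and walls round the work are solid. World frame = base frame: x ahead of the robot, y to its left, z up, the work surface at z = 0. Lengths are in m, angles in rad, forces in N, time in s.
With the tool pointing down it reaches from about 0.35 to 0.9 m from the base axis. Payload 8.1 kg.
Tool frame: the origin (TCP) lies midway between the tips of the shut fingers; the grasp point (between the pads) lies 19 mm behind it; z points along the fingers, y is the line along which they close (so a half turn about z gives the same grasp; the last joint's range is limited). The gripper opens to 92 mm and grips with 3 to 60 N. Pads are 19 mm wide; open, the fingers measure 130 mm over their backs; the gripper's body (75 mm by 190 mm) begins 47 mm behind the grasp point.
Start: joints at [-1.206, 0.434, 0.025, 1.573, -0.012, 1.134, -0.075], TCP at [0.282, 0.558, 0.227] pointing down, gripper open.
Joint ranges: [-2.62, 2.62], [-0.44, 2.09], [-1.27, 1.32], [0.08, 2.57], [-1.32, 4.46], [0.12, 2], [-2.74, 2.74]. Speed limits (rad/s): [2.22, 2.22, 3.01, 3.01, 3.14, 3.14, 3.14].

### API

Orientations are given as a rotation vector (axis times angle).
In Python, from cell import arm gives the robot as it stands.
- The arm moves only by the tool carry_out, never from a script. Its arguments are lists of equal length, an entry for each row: "claw": the finger opening in cm, from 0 to 9.18; "delta_pos": the shift along the tool's x, y, z in cm, a list of three; "angular": the turn, a rotation vector about the tool's x, y, z in rad, a list of three. In form: {"claw": [claw, ...], "delta_pos": [[dx, dy, dz], ...], "angular": [[ax, ay, az], ...]}. A call has 1 to 20 rows; each row shifts and turns the commanded pose from where the row before left it, along the tool's axes as they then stand; what a row does not reach is not made up. A row lasts 1/10 s, in which the tool goes at most 50 mm and 8.59 degrees, less where a joint would pass 70% of its speed; a pose out of reach is approached as far as the arm can. A call with a gripper value outside its range is refused whole. The fingers move at their own pace and stop on an object; "force" is the grip in N (left out, the last holds). Time passes only in rows, so rows that do not move let the fingers close. It gives the time, the measured TCP pose, the force, the opening and the grip force at its end, in the units of the state.
- arm.observe(): the state, without advancing time (a new reading comes with each control period).
- arm.get_image(name): name is "scene" or "side" or "wrist"; returns a dict with "frame" (420x560x3 uint8, red, green, blue), "mtx" (3x3 intrinsics, pixels), "dist" ([k1, k2, p1, p2, k3] as OpenCV has them; the pictures are not rectified), "T" (4x4, takes a point from camera to world coordinates). Camera axes: x right, y down, z forward; pixel columns grow to the right and rows downward; lengths in m; the calibration is good to about 2 mm. A picture is of the moment at which its call begins. There is no depth.
- arm.sign_off(): hands the job in; it is judged then, once.
Trained networks look in a picture, given as the dict that the camera call returned (one of the last four; its "shot" number tells which), for a name from the list of things; names that differ only in an ending like _2 or _b are one class to them, and where a whole thing is asked for, a point or a joint stands for the part that bears it (a point fixed in the world has none). Each returns a list of dicts, best first, with "conf" (0 to 1); they miss things now and then, are a little off and sometimes report something else, mostly with a low value. They report only what shows in the picture. A call takes as long as a camera call.
- arm.look_for(label, picture): "centre" ([column, row] as shares, 0 to 1, of the picture: columns of its width, rows of its height, amid what is visible of it).
- arm.trace(label, picture): "region" (420x560 bool, what is visible of it) and "centre" ([column, row] as shares, 0 to 1, of the picture: columns of its width, rows of its height, amid what is visible of it).
- arm.place_of(label, picture): "centre" ([column, row] as shares, 0 to 1, of the picture: columns of its width, rows of its height: a listed point, or the origin of a listed thing).
The state is a dict: "clock": time; "joints": joint angles; "dq": joint speeds; "joint_efforts": joint torques, N m; "position": TCP position; "ee_rot": TCP orientation; "force": force on the tool from outside, world axes, zero at the start; "ft_torque": the same for the moment, N m; "width": opening from 0.0 (shut) to 1.0 (fully open); "gripper_force": force on a finger pad.
Only numpy, scipy, OpenCV 4.12 (cv2) and the standard library are available. Lean on these libraries where they do the work, as an engineer would, in place of code of your own. Each camera call takes 0.05 s, during which the arm holds its last target. There are 200 camera calls.

## Working session

There is one attempt and no reset: what is moved stays moved. The work goes in short steps, Python scripts to look and compute and a tool call to move; the robot and the scene stay as the last step left them, time stands still between calls to the robot, and variables do not carry over. Pictures are saved under pics/ and viewed, at most 10 in all, crops included, and the job is handed in when it is done.

Besides the shell and the picture viewer there is one more tool, called after "Request:" as name(argument=value, ...) on one line, values as JSON. carry_out: Moves the arm, as the interface text tells. Its arguments: {"type":"object","properties":{"claw":{"type":"array","items":{"type":"number"}},"delta_pos":{"type":"array","items":{"type":"array","items":{"type":"number"}}},"angular":{"type":"array","items":{"type":"array","items":{"type":"number"}}},"force":{"type":"number"}},"required":["claw","delta_pos","angular"]}

```bash
mkdir -p pics; ls; cat > h.py <<'E'
import numpy as np, cv2
from cell import arm
def ray(p,c):
    px=np.array([[[c[0]*560,c[1]*420]]],float)
    u=cv2.undistortPoints(px,p["mtx"],np.array(p["dist"]))[0,0]
    T=np.array(p["T"]); return T[:3,3],T[:3,:3]@np.array([u[0],u[1],1])
def atz(p,c,z):
    o,d=ray(p,c); return o+d*(z-o[2])/d[2]
def proj(p,P):
    T=np.linalg.inv(np.array(p["T"])); r=cv2.Rodrigues(T[:3,:3])[0]
    return cv2.projectPoints(np.array(P,float).reshape(-1,1,3),r,T[:3,3],p["mtx"],np.array(p["dist"]))[0][:,0]
def save(n,p): cv2.imwrite(f"pics/{n}.png",p["frame"][:,:,::-1])
Z=dict(fixed_jaw_face=.027,jaw_back=.030,strap_end=.022,nut_axis=.022,nut_top=.045,holder=0,whetstone=.018,peeler=0,teaspoon=0,lemon=0,garlic=0,matchbox=0)
E
python3 - <<'E'
from h import *
s=arm.observe(); print({k:np.round(v,3) for k,v in s.items()})
for n in["scene","side"]:
    p=arm.get_image(n); save(n+"0",p); print(n,np.round(p["T"],3).tolist())
    for l,z in Z.items():
        r=arm.place_of(l,p)
        print(l,[(round(q["conf"],2),np.round(np.array(q["centre"])*[560,420],0),np.round(atz(p,q["centre"],z)*1000,0)) for q in r[:2]])
E
```

```text
pics
{'clock': np.float64(0.0), 'joints': array([-1.206,  0.435,  0.025,  1.574, -0.012,  1.134, -0.075]), 'dq': array([ 0.001,  0.001, -0.   ,  0.   ,  0.   ,  0.   ,  0.001]), 'joint_efforts': array([-1.0000e-03, -6.6785e+01,  9.8400e-01, -3.1445e+01, -6.1000e-02,
        4.3000e-02,  0.0000e+00]), 'position': array([0.282, 0.557, 0.226]), 'ee_rot': array([-7.280e-01, -3.056e+00,  2.000e-03]), 'force': array([-0.152,  0.128, -0.354]), 'ft_torque': array([-0.046, -0.009, -0.003]), 'gripper_force': np.float64(0.0), 'width': np.float64(1.001)}
scene [[-0.747, -0.334, 0.575, 0.029], [-0.665, 0.368, -0.65, 0.482], [0.005, -0.868, -0.497, 0.54], [0.0, 0.0, 0.0, 1.0]]
fixed_jaw_face [(0.78, array([359., 205.]), array([ 513., -305.,   27.]))]
jaw_back [(0.93, array([290., 249.]), array([514., -82.,  30.])), (0.72, array([292., 224.]), array([ 567., -150.,   30.]))]
strap_end [(0.75, array([236., 284.]), array([519.,  47.,  22.])), (0.31, array([309., 245.]), array([ 503., -124.,   22.]))]
nut_axis [(0.84, array([257., 268.]), array([526.,  -9.,  22.])), (0.42, array([256., 258.]), array([5
[... 959 characters left out ...]
1, array([283., 265.]), array([516.,  -5.,  22.]))]
nut_top [(0.47, array([284., 255.]), array([515., -15.,  45.])), (0.18, array([262., 299.]), array([525., 100.,  45.]))]
holder [(0.85, array([299., 224.]), array([ 520., -148.,    0.])), (0.61, array([274., 204.]), array([ 598., -199.,    0.]))]
whetstone [(0.62, array([308., 208.]), array([ 508., -190.,   18.]))]
peeler [(0.86, array([254., 245.]), array([600., -56.,  -0.]))]
teaspoon [(0.82, array([264., 300.]), array([531.,  74.,   0.]))]
lemon [(0.67, array([278., 187.]), array([ 605., -262.,    0.]))]
garlic [(0.58, array([285., 167.]), array([ 613., -346.,    0.]))]
matchbox [(0.75, array([272., 207.]), array([ 597., -185.,    0.]))]
```

View pics/side0.png

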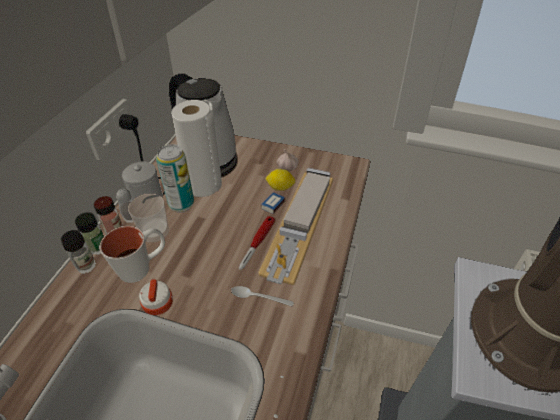

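The side view shows the holder running from about (318,172) to (270,280), with the nut near (283,262), the teaspoon near (262,296) and the peeler near (260,240). The holder lies roughly along world y, so the nut is near (0.52, -0.01). Next I'll plan the approach.

```bash
cat >> h.py <<'E'
from scipy.spatial.transform import Rotation as Ro
import json
def plan(target,yaw,n,nd=2):
    """rows (cm, rad) from the measured pose to target with tool x at world angle yaw, z down"""
    s=arm.observe(); p=np.array(s["position"]); R=Ro.from_rotvec(s["ee_rot"])
    c,s_=np.cos(yaw),np.sin(yaw)
    G=Ro.from_matrix(np.array([[c,s_,0],[s_,-c,0],[0,0,-1]]))
    w=(R.inv()*G).as_rotvec()/n; d=(np.array(target)-p)/n*100
    out=[]
    for i in range(n):
        out.append(np.round(R.inv().apply(d),nd).tolist()); R=R*Ro.from_rotvec(w)
    print("rows",json.dumps(out),"ang",np.round(w,3).tolist(),"n",n)
def st():
    s=arm.observe(); m=Ro.from_rotvec(s["ee_rot"]).as_matrix()
    print("t",round(float(s["clock"]),2),"pos",np.round(np.array(s["position"])*1000,1),"yaw",round(float(np.arctan2(m[1,0],m[0,0])),3),"tilt",np.round(m[:2,2],3),"F",np.round(s["force"],2),"M",np.round(s["ft_torque"],3),"j",np.round(s["joints"],2),"w",round(float(s["width"]),3))
E
python3 -c "
from h import *
st(); plan([.49,-.05,.25],1.5708,16)"
```

```text
t 1.3 pos [281.9 557.9 226.8] yaw 2.674 tilt [0. 0.] F [-0.19  0.48 -0.28] M [-0.014  0.027  0.034] j [-1.21  0.43  0.02  1.57 -0.01  1.13 -0.08] w 1.001
rows [[-2.87, -2.8, -0.15], [-3.06, -2.6, -0.15], [-3.23, -2.38, -0.15], [-3.39, -2.15, -0.15], [-3.53, -1.92, -0.15], [-3.65, -1.67, -0.15], [-3.76, -1.41, -0.15], [-3.85, -1.15, -0.15], [-3.92, -0.88, -0.15], [-3.97, -0.61, -0.15], [-4.0, -0.34, -0.15], [-4.02, -0.06, -0.15], [-4.01, 0.22, -0.15], [-3.99, 0.49, -0.15], [-3.94, 0.77, -0.15], [-3.88, 1.04, -0.15]] ang [0.0, -0.0, 0.069] n 16
```

Request:
carry_out(claw=[0,0,0,0,0,0,0,0,0,0,0,0,0,0,0,0,0], delta_pos=[[-2.87,-2.8,-0.15],[-3.06,-2.6,-0.15],[-3.23,-2.38,-0.15],[-3.39,-2.15,-0.15],[-3.53,-1.92,-0.15],[-3.65,-1.67,-0.15],[-3.76,-1.41,-0.15],[-3.85,-1.15,-0.15],[-3.92,-0.88,-0.15],[-3.97,-0.61,-0.15],[-4.0,-0.34,-0.15],[-4.02,-0.06,-0.15],[-4.01,0.22,-0.15],[-3.99,0.49,-0.15],[-3.94,0.77,-0.15],[-3.88,1.04,-0.15],[0,0,0]], angular=[[0,0,0.069],[0,0,0.069],[0,0,0.069],[0,0,0.069],[0,0,0.069],[0,0,0.069],[0,0,0.069],[0,0,0.069],[0,0,0.069],[0,0,0.069],[0,0,0.069],[0,0,0.069],[0,0,0.069],[0,0,0.069],[0,0,0.069],[0,0,0.069],[0,0,0]])

```text
clock: 3.0
position: [0.4908, -0.0558, 0.2515]
ee_rot: [2.231, 2.207, -0.0]
force: [0.8, 0.8, -0.3]
width: 0.002
gripper_force: 0.0
```

```bash
python3 - <<'E'
from h import *
st()
p=arm.get_image("wrist"); save("w1",p); print(np.round(p["T"],3).tolist())
for l in["fixed_jaw_face","jaw_back","strap_end","nut_axis","nut_top","holder","whetstone"]:
    r=arm.place_of(l,p)
    print(l,[(round(q["conf"],2),np.round(np.array(q["centre"])*[560,420],0),np.round(atz(p,q["centre"],Z[l])*1000,1)) for q in r[:2]])
E
```

```text
t 3.0 pos [490.8 -55.8 251.5] yaw 1.56 tilt [ 0.002 -0.002] F [ 0.75  0.82 -0.34] M [-0.082  0.078  0.007] j [-0.46  0.2   0.56  1.88 -0.12  1.09  0.14] w 0.002
[[1.0, -0.011, -0.0, 0.491], [-0.011, -0.969, -0.247, 0.01], [0.002, 0.247, -0.969, 0.408], [0.0, 0.0, 0.0, 1.0]]
fixed_jaw_face []
jaw_back [(0.97, array([305., 209.]), array([525.1, -89. ,  30. ])), (0.63, array([304., 141.]), array([523.5,  -7.7,  30. ]))]
strap_end [(0.96, array([305.,  99.]), array([524.8,  39.4,  22. ]))]
nut_axis [(0.64, array([302., 144.]), array([522.2, -10.8,  22. ]))]
nut_top [(0.64, array([306., 145.]), array([524.3, -11.5,  45. ]))]
holder []
whetstone []
```

View pics/w1.png

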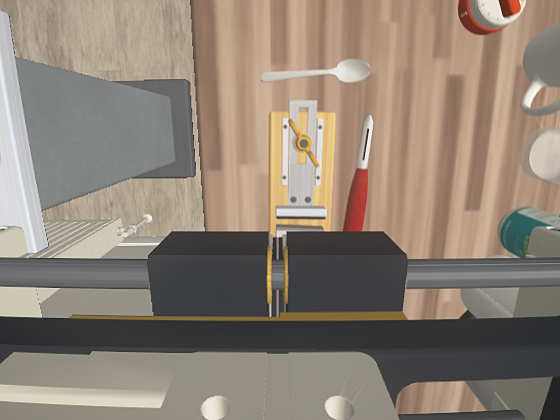

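The wrist view shows the jaw back at about (305,209), the nut hub at (303,144) and the wing tips at (290,119) and (318,167). That puts the wings at about 120° in the world frame, so q ≈ 1.05. The holder's yaw is close to 0. Next I'll lower the shut fingers behind the jaw.

```bash
python3 - <<'E'
from h import *
plan([.524,-.067,.10],1.5708,5)
p=arm.get_image("wrist")
f=cv2.cvtColor(p["frame"],cv2.COLOR_RGB2HSV)
for r in(120,135,150,165,180,195):
    row=f[r]; print(r,[ (i) for i in range(255,350) if (row[i,1]>110 and 12<row[i,0]<28)][::1][:1],[ (i) for i in range(255,350) if (row[i,1]>110 and 12<row[i,0]<28)][-1:],row[265],row[275])
E
```

```text
rows [[-0.36, 0.69, 3.01], [-0.36, 0.69, 3.01], [-0.36, 0.69, 3.01], [-0.36, 0.69, 3.01], [-0.36, 0.69, 3.01]] ang [-0.0, -0.0, 0.0] n 5
120 [272] [335] [ 14  68 205] [ 21 113 238]
135 [272] [335] [ 13  68 203] [ 21 107 238]
150 [272] [334] [ 14  68 203] [ 21 109 237]
165 [271] [333] [ 14  67 202] [ 20 110 235]
180 [271] [333] [ 14  70 194] [ 20 113 233]
195 [271] [332] [ 13  74 186] [ 20 114 228]
```

Request:
carry_out(claw=[0,0,0,0,0,0], delta_pos=[[-0.36,0.65,3.0],[-0.36,0.65,3.0],[-0.36,0.65,3.0],[-0.36,0.65,3.0],[-0.36,0.65,3.0],[0,0,0]], angular=[[0,0,0.002],[0,0,0],[0,0,0],[0,0,0],[0,0,0],[0,0,0]])

```text
clock: 4.05
position: [0.5204, -0.0679, 0.0977]
ee_rot: [-2.222, -2.216, 0.007]
force: [-0.5, -0.2, 0.1]
width: 0.004
gripper_force: 0.0
```

```bash
python3 - <<'E'
from h import *
st()
p=arm.get_image("wrist"); save("w2",p)
for l in["jaw_back","strap_end","nut_axis","nut_top"]:
    r=arm.place_of(l,p)
    print(l,[(round(q["conf"],2),np.round(np.array(q["centre"])*[560,420],0),np.round(atz(p,q["centre"],Z[l])*1000,1)) for q in r[:2]])
E
```

```text
t 4.05 pos [520.4 -67.9  97.7] yaw 1.568 tilt [-0.006 -0.001] F [-0.53 -0.2   0.06] M [-0.083  0.077  0.013] j [-0.33  0.46  0.48  1.99 -0.3   0.77  0.33] w 0.004
jaw_back [(0.77, array([278., 243.]), array([520.8, -86.1,  30. ]))]
strap_end [(0.74, array([285.,  64.]), array([525.8,  39.3,  22. ]))]
nut_axis [(0.85, array([279., 134.]), array([521.5,  -7.4,  22. ]))]
nut_top [(0.62, array([282., 140.]), array([523.4, -10.4,  45. ]))]
```

View pics/w2.png

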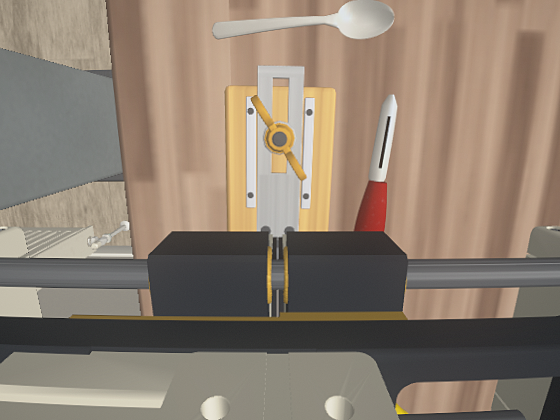

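The view shows the nut hub at (280,138) with its wings from (257,98) to (303,178). The jaw back is hidden behind the fingers. I'm lowering straight down.

Request:
carry_out(claw=[0,0,0,0,0], delta_pos=[[0,0.1,2.5],[0,0,2.2],[0,0,1.5],[0,0,0.8],[0,0,0]], angular=[[0,0,0],[0,0,0],[0,0,0],[0,0,0],[0,0,0]])

```text
clock: 4.8
position: [0.5232, -0.068, 0.0309]
ee_rot: [-2.224, -2.218, -0.0]
force: [0.6, -0.5, -0.2]
width: 0.008
gripper_force: 0.0
```

```bash
python3 -c "
from h import *
st()"
```

```text
t 4.8 pos [523.2 -68.   30.9] yaw 1.568 tilt [0. 0.] F [ 0.62 -0.55 -0.17] M [-0.014  0.047  0.044] j [-0.27  0.56  0.42  2.03 -0.38  0.62  0.39] w 0.008
```

Request:
carry_out(claw=[0,0,0,0,0,0,0,0,0,0,0], delta_pos=[[0,0,0.3],[-0.2,0,0],[-0.2,0,0],[-0.2,0,0],[-0.2,0,0],[-0.2,0,0],[-0.2,0,0],[-0.2,0,0],[-0.2,0,0],[-0.2,0,0],[-0.2,0,0]], angular=[[0,0,0],[0,0,0],[0,0,0],[0,0,0],[0,0,0],[0,0,0],[0,0,0],[0,0,0],[0,0,0],[0,0,0],[0,0,0]])

```text
clock: 5.9
position: [0.5231, -0.0882, 0.0277]
ee_rot: [-2.225, -2.218, -0.0]
force: [-0.4, 3.3, 1.5]
width: 0.003
gripper_force: 1.6
```

```bash
python3 - <<'E'
from h import *
st()
for n in["side","scene","wrist"]:
    p=arm.get_image(n); 
    if n=="side": cv2.imwrite("pics/s2.png",cv2.resize(p["frame"][140:300,200:380,::-1],None,fx=4,fy=3.7)[:600,:800])
    for l in["jaw_back","strap_end","whetstone"]:
        r=arm.place_of(l,p)
        print(n,l,[(round(q["conf"],2),np.round(atz(p,q["centre"],Z[l])*1000,1)) for q in r[:1]])
E
```

```text
t 5.9 pos [523.1 -88.2  27.7] yaw 1.568 tilt [-0.  0.] F [-0.43  3.27  1.55] M [0.587 0.101 0.011] j [-0.23  0.57  0.41  2.03 -0.38  0.62  0.43] w 0.003
side jaw_back [(0.67, array([521.5, -96.9,  30. ]))]
side strap_end [(0.78, array([516.6,  29.9,  22. ]))]
side whetstone [(0.48, array([ 511.2, -196.1,   18. ]))]
scene jaw_back [(0.92, array([509.6, -92.9,  30. ]))]
scene strap_end [(0.8, array([522.9,  24.7,  22. ]))]
scene whetstone [(0.76, array([ 514.6, -200.6,   18. ]))]
wrist jaw_back []
wrist strap_end [(0.87, array([523.5,  27.3,  22. ]))]
wrist whetstone []
```

View pics/s2.png

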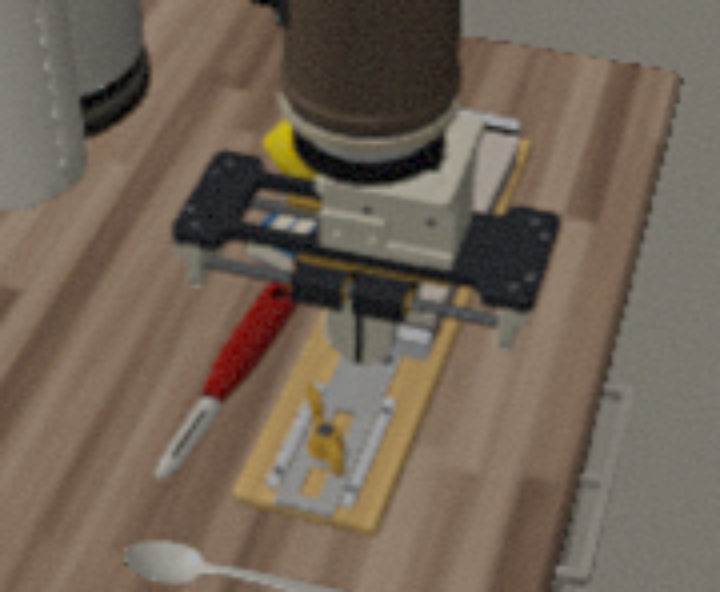

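The fingertips are on the jaw's back face and the jaw is sliding, with the strap about 12 mm further along. The push force is about 3 N, so I'll keep going.

Request:
carry_out(claw=[0,0,0,0], delta_pos=[[-0.2,0,0],[-0.2,0,0],[-0.2,0,0],[-0.2,0,0]], angular=[[0,0,0],[0,0,0],[0,0,0],[0,0,0]])

```text
clock: 6.9
position: [0.523, -0.0961, 0.0277]
ee_rot: [-2.224, -2.218, -0.0]
force: [-2.0, 3.3, 1.2]
width: 0.003
gripper_force: 1.8
```

Request:
carry_out(claw=[0,0], delta_pos=[[-0.2,0,0],[-0.2,0,0]], angular=[[0,0,0],[0,0,0]])

```text
clock: 7.1
position: [0.5229, -0.1003, 0.0277]
ee_rot: [-2.225, -2.218, 0.0]
force: [-1.8, 2.9, 1.1]
width: 0.006
gripper_force: 1.8
```

Request:
carry_out(claw=[0,0], delta_pos=[[-0.1,0,0],[-0.1,0,0]], angular=[[0,0,0],[0,0,0]])

```text
clock: 7.3
position: [0.5229, -0.1023, 0.0277]
ee_rot: [-2.225, -2.218, 0.0]
force: [-1.3, 3.5, 2.3]
width: 0.006
gripper_force: 1.9
```

Request:
carry_out(claw=[0,0], delta_pos=[[-0.1,0,0],[-0.1,0,0]], angular=[[0,0,0],[0,0,0]])

```text
clock: 7.5
position: [0.5229, -0.1036, 0.0277]
ee_rot: [-2.224, -2.218, -0.0]
force: [-1.3, 7.8, 4.8]
width: 0.003
gripper_force: 4.0
```

Request:
carry_out(claw=[0,0], delta_pos=[[-0.1,0,0],[-0.1,0,0]], angular=[[0,0,0],[0,0,0]])

```text
clock: 7.7
position: [0.5229, -0.1036, 0.0277]
ee_rot: [-2.221, -2.218, -0.002]
force: [-2.8, 14.0, 6.5]
width: 0.002
gripper_force: 7.0
```

Request:
carry_out(claw=[0], delta_pos=[[-0.1,0,0]], angular=[[0,0,0]])

```text
clock: 7.8
position: [0.5228, -0.1037, 0.0277]
ee_rot: [-2.219, -2.218, -0.003]
force: [-2.8, 17.1, 5.9]
width: 0.008
gripper_force: 8.5
```

Request:
carry_out(claw=[0], delta_pos=[[-0.1,0,0]], angular=[[0,0,0]])

```text
clock: 7.9
position: [0.5228, -0.1038, 0.0277]
ee_rot: [-2.218, -2.218, -0.004]
force: [-3.2, 19.0, 8.1]
width: 0.007
gripper_force: 9.9
```

The force has jumped to about 19 N with no further travel, so the stone is snug. I'm backing off, lifting, and opening to 3.6 cm.

Request:
carry_out(claw=[0,0,0,0,0,3.6,3.6,3.6,3.6,3.6], delta_pos=[[0.3,0,0],[0.6,0,0],[0.5,0,0],[0,0,-2],[0,0,-3.5],[1.5,0,-3],[3,0,0],[3.1,0,0],[0,0,0],[0,0,0]], angular=[[0,0,0],[0,0,0],[0,0,0],[0,0,0],[0,0,0],[0,0,-0.14],[0,0,-0.14],[0,0,-0.14],[0,0,-0.14],[0,0,0]])

```text
clock: 8.9
position: [0.5108, -0.0193, 0.113]
ee_rot: [1.52, 2.748, 0.001]
force: [-0.5, -0.9, -0.4]
width: 0.371
gripper_force: 0.0
```

```bash
python3 - <<'E'
from h import *
st()
for n in["side","scene","wrist"]:
    p=arm.get_image(n); 
    if n=="wrist": save("w3",p)
    for l in["jaw_back","strap_end","whetstone","nut_top","nut_axis"]:
        r=arm.place_of(l,p)
        print(n,l,[(round(q["conf"],2),np.round(np.array(q["centre"])*[560,420],0),np.round(atz(p,q["centre"],Z[l])*1000,1)) for q in r[:1]])
E
```

```text
t 8.9 pos [510.8 -19.3 113. ] yaw 2.131 tilt [ 0.001 -0.   ] F [-0.54 -0.92 -0.42] M [-0.08   0.016 -0.041] j [-0.32  0.39  0.34  2.   -0.18  0.77  0.68] w 0.371
side jaw_back [(0.83, array([293., 227.]), array([ 522.5, -110.8,   30. ]))]
side strap_end [(0.88, array([276., 269.]), array([525.5,   9.8,  22. ]))]
side whetstone [(0.61, array([309., 200.]), array([ 512.9, -219. ,   18. ]))]
side nut_top [(0.46, array([282., 256.]), array([518.4, -10.3,  45. ]))]
side nut_axis [(0.93, array([281., 263.]), array([520.7,  -8.4,  22. ]))]
scene jaw_back [(0.9, array([302., 240.]), array([ 515. , -116.8,   30. ]))]
scene strap_end [(0.74, array([247., 274.]), array([525.3,  14.5,  22. ]))]
scene whetstone [(0.69, array([331., 225.]), array([ 517.7, -211.4,   18. ]))]
scene nut_top [(0.5, array([297., 239.]), array([509.2, -97.2,  45. ]))]
scene nut_axis [(0.7, array([254., 267.]), array([529.8,  -6.7,  22. ]))]
wrist jaw_back [(0.86, array([228., 312.]), array([ 521.5, -115.1,   30. ]))]
wrist strap_end [(0.86, array([310., 185.]), array([522.1,  11.8,  22. ]))]
wrist whetstone []
wrist nut_top [(0.83, array([299., 217.]), array([523.9,  -9.8,  45. ]))]
wrist nut_axis [(0.76, array([294., 209.]), array([522.2, -11.3,  22. ]))]
```

View pics/w3.png

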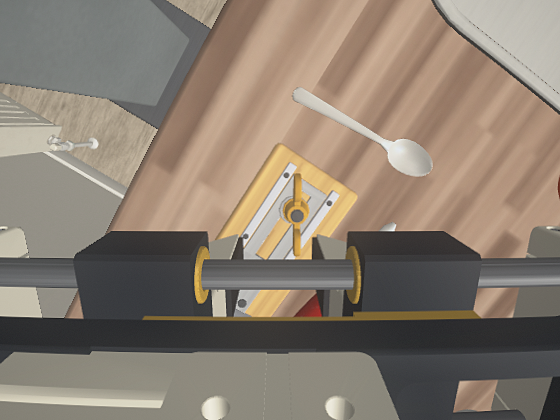

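The view shows the nut hub at (297,214) with the wings vertical in the picture, so they lie along tool x and perpendicular to the fingers. The jaw has moved about 27 mm in all. Next I'll centre over the nut and lower the fingers astride it.

```bash
python3 -c "
from h import *
plan([.5228,-.0103,.080],2.131,2); plan([.5228,-.0103,.036],2.131,4)"
```

```text
rows [[0.07, 0.77, 1.64], [0.07, 0.77, 1.64]] ang [0.0, -0.0, -0.002] n 2
rows [[0.04, 0.38, 1.92], [0.04, 0.38, 1.92], [0.04, 0.38, 1.92], [0.04, 0.38, 1.92]] ang [0.0, -0.0, -0.001] n 4
```

Request:
carry_out(claw=[3.6,3.6,3.6], delta_pos=[[0.07,0.77,1.64],[0.07,0.77,1.64],[0,0,0]], angular=[[0,0,0],[0,0,0],[0,0,0]])

```text
clock: 10.1
position: [0.5224, -0.0096, 0.0784]
ee_rot: [-1.523, -2.745, 0.002]
force: [-0.8, -0.5, 0.3]
width: 0.395
gripper_force: 0.0
```

```bash
python3 - <<'E'
from h import *
st()
p=arm.get_image("wrist")
for l in["nut_top","nut_axis"]:
    r=arm.place_of(l,p)
    print(l,[(round(q["conf"],2),np.round(np.array(q["centre"])*[560,420],0),np.round(atz(p,q["centre"],Z[l])*1000,1)) for q in r[:1]])
plan([.5228,-.0103,.036],2.131,3)
E
```

```text
t 10.1 pos [522.4  -9.6  78.4] yaw 2.129 tilt [-0.002 -0.   ] F [-0.75 -0.53  0.26] M [-0.048  0.074  0.083] j [-0.32  0.46  0.32  2.   -0.21  0.71  0.69] w 0.395
nut_top [(0.98, array([274., 235.]), array([521.5, -10.9,  45. ]))]
nut_axis [(0.63, array([275., 220.]), array([520. ,  -8.3,  22. ]))]
rows [[0.01, 0.01, 1.48], [0.01, 0.01, 1.48], [0.01, 0.01, 1.48]] ang [-0.0, 0.0, -0.001] n 3
```

Request:
carry_out(claw=[3.6,3.6,3.6,3.6], delta_pos=[[0,0,1.6],[0,0,1.6],[0,0,1.0],[0,0,0]], angular=[[0,0,0],[0,0,0],[0,0,0],[0,0,0]])

```text
clock: 10.65
position: [0.5222, -0.0106, 0.0374]
ee_rot: [-1.525, -2.745, 0.001]
force: [-0.3, 0.2, 0.1]
width: 0.392
gripper_force: 0.0
```

Request:
carry_out(claw=[3.6,3.6,3.6,3.6,3.6,3.6,3.6,3.6,3.6,3.6,3.6,3.6], delta_pos=[[0,0,0],[0,0,0],[0,0,0],[0,0,0],[0,0,0],[0,0,0],[0,0,0],[0,0,0],[0,0,0],[0,0,0],[0,0,0],[0,0,0]], angular=[[0,0,0.12],[0,0,0.12],[0,0,0.12],[0,0,0.12],[0,0,0.12],[0,0,0.12],[0,0,0.12],[0,0,0.12],[0,0,0.12],[0,0,0.12],[0,0,0.12],[0,0,0]])

```text
clock: 11.85
position: [0.5233, -0.0101, 0.0386]
ee_rot: [2.89, 1.232, 0.001]
force: [0.9, 0.7, -0.7]
width: 0.39
gripper_force: 0.0
```

```bash
python3 - <<'E'
from h import *
st()
p=arm.get_image("wrist"); save("w4",p)
for l in["nut_top","nut_axis"]:
    r=arm.place_of(l,p)
    print(l,[(round(q["conf"],2),np.round(np.array(q["centre"])*[560,420],0),np.round(atz(p,q["centre"],Z[l])*1000,1)) for q in r[:1]])
E
```

```text
t 11.85 pos [523.3 -10.1  38.6] yaw 0.806 tilt [0.001 0.   ] F [ 0.91  0.7  -0.74] M [-0.057  0.137  0.016] j [-0.55  0.59  0.66  2.05 -0.58  0.68 -0.28] w 0.39
nut_top [(0.55, array([274., 260.]), array([521.8,  -8.8,  45. ]))]
nut_axis [(0.64, array([276., 263.]), array([514.5, -18.2,  22. ]))]
```

View pics/w4.png

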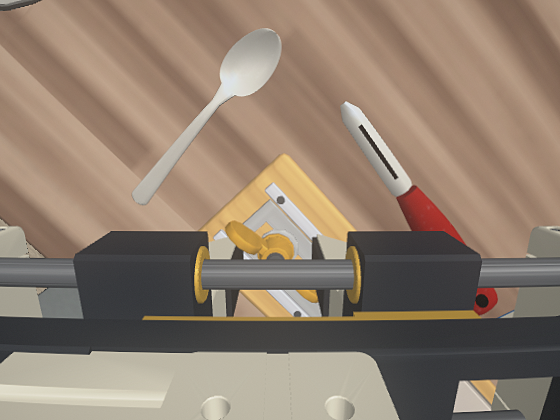

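The view shows the wing's left tip at (238,235), right up against the left finger, with the hub at (275,250). I'll continue the stroke.

Request:
carry_out(claw=[3.6,3.6,3.6,3.6,3.6,3.6,3.6,3.6,3.6,3.6,3.6], delta_pos=[[0,0,0.2],[0,0,0],[0,0,0],[0,0,0],[0,0,0],[0,0,0],[0,0,0],[0,0,0],[0,0,0],[0,0,0],[0,0,0]], angular=[[0,0,0.12],[0,0,0.12],[0,0,0.12],[0,0,0.12],[0,0,0.12],[0,0,0.12],[0,0,0.12],[0,0,0.12],[0,0,0.12],[0,0,0.12],[0,0,0]])

```text
clock: 13.1
position: [0.5228, -0.0102, 0.0358]
ee_rot: [3.081, -0.612, -0.001]
force: [-0.1, 0.3, -0.4]
width: 0.394
gripper_force: 0.0
```

```bash
python3 - <<'E'
from h import *
st()
p=arm.get_image("wrist"); 
q=arm.get_image("side")
a=p["frame"][180:330,180:380,::-1]; c=proj(q,[.5228,-.0103,.04])[0].astype(int); b=q["frame"][c[1]-38:c[1]+37,c[0]-50:c[0]+50,::-1]
cv2.imwrite("pics/m5.png",np.hstack([cv2.resize(a,(400,300)),cv2.resize(b,(400,300))]))
E
```

```text
t 13.1 pos [522.8 -10.2  35.8] yaw -0.392 tilt [-0.001 -0.   ] F [-0.14  0.29 -0.36] M [ 0.007  0.151 -0.005] j [-0.74  0.73  0.98  2.07 -0.86  0.82 -1.19] w 0.394
```

View pics/m5.png

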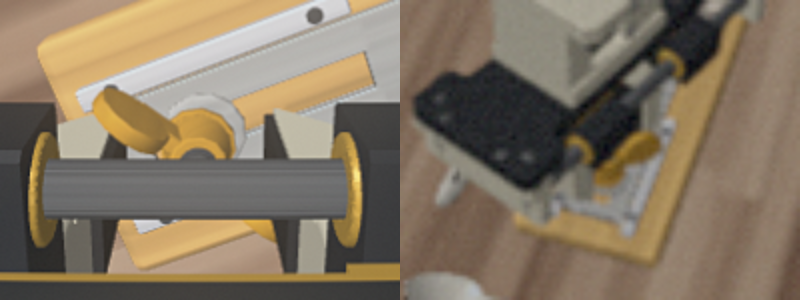

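The left finger carries the wing and the nut is turning with the hand. I'll finish this stroke, lift, swing back half a turn and come down again.

Request:
carry_out(claw=[3.6,3.6,3.6,3.6,3.6,3.6,3.6,3.6,3.6,3.6], delta_pos=[[0,0,0],[0,0,0],[0,0,0],[0,0,0],[0,0,0],[0,0,0],[0,0,0],[0,0,0],[0,0,-1.5],[0,0,-2]], angular=[[0,0,0.12],[0,0,0.12],[0,0,0.12],[0,0,0.12],[0,0,0.12],[0,0,0.12],[0,0,0.12],[0,0,-0.1],[0,0,0],[0,0,0]])

```text
clock: 14.2
position: [0.5223, -0.0104, 0.0708]
ee_rot: [2.654, -1.679, -0.003]
force: [0.1, 0.8, 0.7]
width: 0.395
gripper_force: 0.0
```

Request:
carry_out(claw=[3.6,3.6,3.6,3.6,3.6,3.6,3.6,3.6,3.6,3.6,3.6,3.6], delta_pos=[[0,0,0],[0,0,0],[0,0,0],[0,0,0],[0,0,0],[0,0,0],[0,0,0],[0,0,0],[0,0,0],[0,0,0],[0,0,0],[0,0,0]], angular=[[0,0,-0.14],[0,0,-0.14],[0,0,-0.14],[0,0,-0.14],[0,0,-0.14],[0,0,-0.14],[0,0,-0.14],[0,0,-0.14],[0,0,-0.14],[0,0,-0.14],[0,0,-0.14],[0,0,0]])

```text
clock: 15.4
position: [0.5232, -0.0105, 0.0715]
ee_rot: [-3.074, -0.644, -0.002]
force: [-0.4, -0.3, 0.3]
width: 0.391
gripper_force: 0.0
```

```bash
python3 - <<'E'
from h import *
st()
p=arm.get_image("wrist"); save("w6",p)
for l in["nut_top","nut_axis"]:
    r=arm.place_of(l,p)
    print(l,[(round(q["conf"],2),np.round(np.array(q["centre"])*[560,420],0),np.round(atz(p,q["centre"],Z[l])*1000,1)) for q in r[:1]])
E
```

```text
t 15.4 pos [523.2 -10.5  71.5] yaw 0.413 tilt [0.001 0.001] F [-0.44 -0.29  0.27] M [-0.104  0.12  -0.002] j [-0.66  0.58  0.82  2.04 -0.61  0.78 -0.62] w 0.391
nut_top [(0.92, array([277., 240.]), array([521.7, -10.4,  45. ]))]
nut_axis [(0.69, array([276., 228.]), array([521.7,  -9.7,  22. ]))]
```

View pics/w6.png

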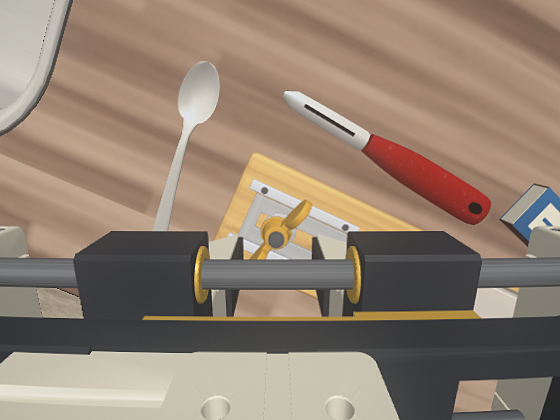

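The wing now runs from (250,260) to (308,203) in the picture, so q ≈ 3.5. Now I'll swing back the rest of the half turn, lower and make the second stroke.

Request:
carry_out(claw=[3.6,3.6,3.6,3.6,3.6,3.6,3.6,3.6,3.6,3.6,3.6,3.6,3.6,3.6,3.6,3.6], delta_pos=[[0,0,0],[0,0,0],[0,0,0],[0,0,0],[0,0,0],[0,0,0],[0,0,0],[0,0,0],[0,0,0],[0,0,0],[0,0,0],[0,0,0],[0,0,0],[0,0,1.5],[0,0,1.5],[0,0,0.7]], angular=[[0,0,-0.135],[0,0,-0.135],[0,0,-0.135],[0,0,-0.135],[0,0,-0.135],[0,0,-0.135],[0,0,-0.135],[0,0,-0.135],[0,0,-0.135],[0,0,-0.135],[0,0,-0.135],[0,0,-0.135],[0,0,0],[0,0,0],[0,0,0],[0,0,0]])

```text
clock: 17.15
position: [0.5223, -0.0104, 0.0328]
ee_rot: [-1.666, -2.662, 0.002]
force: [-0.7, 0.6, -0.6]
width: 0.389
gripper_force: 0.0
```

```bash
python3 -c "
from h import *
st()"
```

```text
t 17.15 pos [522.3 -10.4  32.8] yaw 2.023 tilt [-0.002 -0.   ] F [-0.66  0.62 -0.57] M [-0.079  0.026  0.075] j [-0.32  0.54  0.33  2.04 -0.29  0.61  0.66] w 0.389
```

Request:
carry_out(claw=[3.6,3.6,3.6,3.6,3.6,3.6,3.6,3.6,3.6,3.6,3.6,3.6,3.6,3.6,3.6,3.6,3.6,3.6], delta_pos=[[0,0,0],[0,0,0],[0,0,0],[0,0,0],[0,0,0],[0,0,0],[0,0,0],[0,0,0],[0,0,0],[0,0,0],[0,0,0],[0,0,0],[0,0,0],[0,0,0],[0,0,0],[0,0,0],[0,0,0],[0,0,0]], angular=[[0,0,0.13],[0,0,0.13],[0,0,0.13],[0,0,0.13],[0,0,0.13],[0,0,0.13],[0,0,0.13],[0,0,0.13],[0,0,0.13],[0,0,0.13],[0,0,0.13],[0,0,0.13],[0,0,0.13],[0,0,0.13],[0,0,0.13],[0,0,0.13],[0,0,0.13],[0,0,0.13]])

```text
clock: 18.95
position: [0.523, -0.0099, 0.0341]
ee_rot: [-3.101, 0.501, -0.0]
force: [-1.0, 0.5, -0.9]
width: 0.392
gripper_force: 0.3
```

```bash
python3 -c "
from h import *
st()"
```

```text
t 18.95 pos [523.   -9.9  34.1] yaw -0.321 tilt [0. 0.] F [-1.03  0.46 -0.91] M [0.019 0.3   0.002] j [-0.73  0.73  0.98  2.07 -0.86  0.82 -1.12] w 0.392
```

Seven more rows finish this stroke. Then I'll unload, lift and swing back.

Request:
carry_out(claw=[3.6,3.6,3.6,3.6,3.6,3.6,3.6,3.6,3.6,3.6], delta_pos=[[0,0,0],[0,0,0],[0,0,0],[0,0,0],[0,0,0],[0,0,0],[0,0,0],[0,0,0],[0,0,-1.5],[0,0,-2]], angular=[[0,0,0.13],[0,0,0.13],[0,0,0.13],[0,0,0.13],[0,0,0.13],[0,0,0.13],[0,0,0.13],[0,0,-0.1],[0,0,0],[0,0,0]])

```text
clock: 19.95
position: [0.5226, -0.0099, 0.0689]
ee_rot: [2.657, -1.675, -0.001]
force: [-0.1, 0.4, 0.5]
width: 0.39
gripper_force: 0.0
```

Request:
carry_out(claw=[3.6,3.6,3.6,3.6,3.6,3.6,3.6,3.6,3.6,3.6,3.6,3.6], delta_pos=[[0,0,0],[0,0,0],[0,0,0],[0,0,0],[0,0,0],[0,0,0],[0,0,0],[0,0,0],[0,0,0],[0,0,0],[0,0,0],[0,0,0]], angular=[[0,0,-0.14],[0,0,-0.14],[0,0,-0.14],[0,0,-0.14],[0,0,-0.14],[0,0,-0.14],[0,0,-0.14],[0,0,-0.14],[0,0,-0.14],[0,0,-0.14],[0,0,-0.14],[0,0,0]])

```text
clock: 21.15
position: [0.5232, -0.0102, 0.0693]
ee_rot: [-3.073, -0.65, -0.001]
force: [0.0, -1.1, -0.3]
width: 0.39
gripper_force: 0.0
```

```bash
python3 - <<'E'
from h import *
st()
p=arm.get_image("wrist"); save("w7",p)
for l in["nut_top","nut_axis","jaw_back","strap_end"]:
    r=arm.place_of(l,p)
    print(l,[(round(q["conf"],2),np.round(np.array(q["centre"])*[560,420],0),np.round(atz(p,q["centre"],Z[l])*1000,1)) for q in r[:1]])
E
```

```text
t 21.15 pos [523.2 -10.2  69.3] yaw 0.417 tilt [0.001 0.001] F [ 0.03 -1.06 -0.31] M [-0.077  0.146  0.009] j [-0.66  0.59  0.83  2.04 -0.62  0.78 -0.61] w 0.39
nut_top [(0.84, array([278., 239.]), array([523.5, -10.2,  45. ]))]
nut_axis [(0.59, array([274., 230.]), array([520.8,  -8.6,  22. ]))]
jaw_back []
strap_end [(0.88, array([249., 214.]), array([524. ,  10.7,  22. ]))]
```

View pics/w7.png

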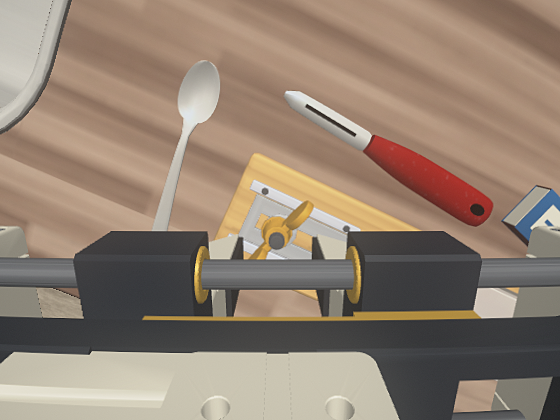

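The wing is at the same picture angle as before, so it has gained another half turn (q ≈ 6.6). The strap hasn't moved. Now the third stroke, watching the torque near the end.

Request:
carry_out(claw=[3.6,3.6,3.6,3.6,3.6,3.6,3.6,3.6,3.6,3.6,3.6,3.6,3.6,3.6,3.6,3.6], delta_pos=[[0,0,0],[0,0,0],[0,0,0],[0,0,0],[0,0,0],[0,0,0],[0,0,0],[0,0,0],[0,0,0],[0,0,0],[0,0,0],[0,0,0],[0,0,0],[0,0,1.5],[0,0,1.5],[0,0,0.5]], angular=[[0,0,-0.135],[0,0,-0.135],[0,0,-0.135],[0,0,-0.135],[0,0,-0.135],[0,0,-0.135],[0,0,-0.135],[0,0,-0.135],[0,0,-0.135],[0,0,-0.135],[0,0,-0.135],[0,0,-0.135],[0,0,0],[0,0,0],[0,0,0],[0,0,0]])

```text
clock: 23.0
position: [0.5221, -0.0104, 0.0327]
ee_rot: [-1.653, -2.67, 0.002]
force: [0.2, 0.0, 0.1]
width: 0.39
gripper_force: 0.0
```

Request:
carry_out(claw=[3.6,3.6,3.6,3.6,3.6,3.6,3.6,3.6], delta_pos=[[0,0,0],[0,0,0],[0,0,0],[0,0,0],[0,0,0],[0,0,0],[0,0,0],[0,0,0]], angular=[[0,0,0.13],[0,0,0.13],[0,0,0.13],[0,0,0.13],[0,0,0.13],[0,0,0.13],[0,0,0.13],[0,0,0]])

```text
clock: 23.8
position: [0.523, -0.0102, 0.034]
ee_rot: [2.659, 1.672, -0.001]
force: [0.4, 0.6, 0.3]
width: 0.393
gripper_force: 0.0
```

```bash
python3 -c "
from h import *
st()"
```

```text
t 23.8 pos [523.  -10.2  34. ] yaw 1.123 tilt [-0. -0.] F [0.43 0.57 0.28] M [-0.055  0.112  0.049] j [-0.51  0.58  0.6   2.05 -0.53  0.66 -0.  ] w 0.393
```

Request:
carry_out(claw=[3.6,3.6,3.6,3.6,3.6], delta_pos=[[0,0,0],[0,0,0],[0,0,0],[0,0,0],[0,0,0]], angular=[[0,0,0.08],[0,0,0.08],[0,0,0.08],[0,0,0.08],[0,0,0.08]])

```text
clock: 24.3
position: [0.5226, -0.0106, 0.034]
ee_rot: [-2.937, -1.116, 0.001]
force: [-1.8, -1.9, -0.5]
width: 0.393
gripper_force: 0.9
```

```bash
python3 -c "
from h import *
st()"
```

```text
t 24.3 pos [522.6 -10.6  34. ] yaw 0.726 tilt [-0.001 -0.   ] F [-1.77 -1.9  -0.5 ] M [-0.378  0.451  0.025] j [-0.58  0.62  0.71  2.06 -0.63  0.69 -0.3 ] w 0.393
```

Request:
carry_out(claw=[3.6,3.6,3.6], delta_pos=[[0,0,0],[0,0,0],[0,0,0]], angular=[[0,0,0.08],[0,0,0.08],[0,0,0]])

```text
clock: 24.6
position: [0.5222, -0.0105, 0.0338]
ee_rot: [-3.016, -0.88, 0.002]
force: [-3.4, -0.7, 0.4]
width: 0.394
gripper_force: 1.1
```

```bash
python3 -c "
from h import *
st()"
```

```text
t 24.6 pos [522.2 -10.5  33.8] yaw 0.568 tilt [-0.001 -0.   ] F [-3.39 -0.66  0.35] M [-0.243  0.709  0.097] j [-0.61  0.63  0.76  2.06 -0.67  0.71 -0.42] w 0.394
```

Request:
carry_out(claw=[3.6,3.6,3.6], delta_pos=[[0,0,0],[0,0,0],[0,0,0]], angular=[[0,0,0.08],[0,0,0.08],[0,0,0]])

```text
clock: 24.9
position: [0.5221, -0.0104, 0.0337]
ee_rot: [-3.076, -0.639, 0.003]
force: [-3.6, -1.8, 1.1]
width: 0.395
gripper_force: 1.7
```

```bash
python3 - <<'E'
from h import *
st()
p=arm.get_image("wrist"); save("w8",p)
cv2.imwrite("pics/w8c.png",cv2.resize(p["frame"][180:330,180:380,::-1],(800,600)))
E
```

```text
t 24.9 pos [522.1 -10.4  33.7] yaw 0.41 tilt [-0.002 -0.   ] F [-3.57 -1.79  1.09] M [-0.281  0.935  0.111] j [-0.63  0.65  0.8   2.06 -0.71  0.73 -0.54] w 0.395
```

View pics/w8c.png

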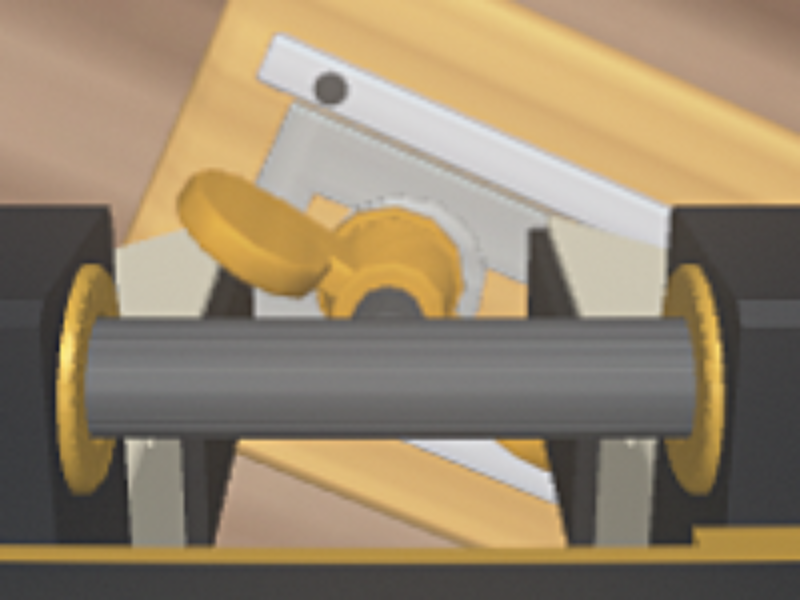

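The wing sits against the left finger and the resisting force is up to about 4 N at the wing, so the nut is bearing on its washer. One slight nip more, then I'll unload and lift clear.

Request:
carry_out(claw=[3.6,3.6,3.6], delta_pos=[[0,0,0],[0,0,0],[0,0,0]], angular=[[0,0,0.06],[0,0,0.06],[0,0,0]])

```text
clock: 25.25
position: [0.522, -0.0103, 0.0337]
ee_rot: [-3.108, -0.454, 0.003]
force: [-4.4, -0.9, -0.2]
width: 0.391
gripper_force: 2.2
```

```bash
python3 -c "
from h import *
st()"
```

```text
t 25.25 pos [522.  -10.3  33.7] yaw 0.29 tilt [-0.002  0.   ] F [-4.41 -0.86 -0.24] M [-0.188  1.243  0.167] j [-0.65  0.66  0.83  2.06 -0.74  0.74 -0.63] w 0.391
```

Request:
carry_out(claw=[3.6,3.6,3.6,3.6,3.6,3.6,3.6], delta_pos=[[0,0,0],[0,0,0],[0,0,-1.2],[0,0,-2],[0,0,-3],[0,0,-3],[0,0,0]], angular=[[0,0,-0.1],[0,0,-0.1],[0,0,0],[0,0,0],[0,0,0],[0,0,0],[0,0,0]])

```text
clock: 25.95
position: [0.5259, -0.0108, 0.1302]
ee_rot: [3.048, 0.757, 0.011]
force: [1.1, -1.0, 0.3]
width: 0.391
gripper_force: 0.0
```

```bash
python3 - <<'E'
from h import *
st()
p=arm.get_image("wrist"); save("w9",p)
def wing(p,zt):
    f=cv2.cvtColor(p["frame"],cv2.COLOR_RGB2HSV).astype(int)
    for r in arm.trace("wing_nut",p)[:1]:
        ys,xs=np.nonzero(r["region"]); k=np.stack([xs,ys],1)
        W=np.array([atz(p,((x+.5)/560,(y+.5)/420),zt)[:2] for x,y in k])
        c=W.mean(0); ev,V=np.linalg.eigh(np.cov((W-c).T)); a=np.degrees(np.arctan2(V[1,1],V[0,1]))
        print("conf",round(r["conf"],2),len(xs),"centre",np.round(c*1000,1),"ext",np.round(np.sqrt(ev)*1000,1),"q mod pi",round(float(np.radians(-a)%np.pi),3), "q",round(float(np.radians(-a)%np.pi)+2*np.pi,3), "holder yaw not removed")
wing(p,.042)
for n in["wrist","side","scene"]:
    if n!="wrist": p=arm.get_image(n)
    for l in["nut_top","jaw_back","strap_end","whetstone","fixed_jaw_face","peeler","teaspoon","lemon","garlic","matchbox"]:
        r=arm.place_of(l,p)
        if r: print(n,l,round(r[0]["conf"],2),np.round(atz(p,r[0]["centre"],Z[l])*1000,1))
E
```

```text
t 25.95 pos [525.9 -10.8 130.2] yaw 0.487 tilt [0.007 0.001] F [ 1.15 -1.01  0.33] M [-0.134  0.174 -0.008] j [-0.74  0.51  0.93  1.99 -0.53  0.9  -0.61] w 0.391
conf 0.86 812 centre [524.9  -8.7] ext [ 4.1 16.3] q mod pi 1.887 q 8.17 holder yaw not removed
wrist nut_top 0.74 [523.5  -9.3  45. ]
wrist jaw_back 0.31 [ 597.5 -235.    30. ]
wrist strap_end 0.79 [523.1  10.8  22. ]
wrist peeler 0.94 [597.1 -61.5   0. ]
wrist teaspoon 0.81 [536.2  69.    0. ]
wrist lemon 0.55 [ 601.  -266.9    0. ]
wrist matchbox 0.64 [ 603.2 -196.4    0. ]
side nut_top 0.5 [518.9   3.   45. ]
side jaw_back 0.23 [520.7  16.   30. ]
side strap_end 0.88 [518.7   5.5  22. ]
side whetstone 0.93 [ 515.3 -213.3   18. ]
side fixed_jaw_face 0.58 [ 515.8 -305.6   27. ]
side peeler 0.91 [596.2 -57.4   0. ]
side teaspoon 0.6 [539.8  72.6   0. ]
scene nut_top 0.53 [515.7  -2.4  45. ]
scene jaw_back 0.63 [ 519.4 -117.3   30. ]
scene strap_end 0.71 [526.4  10.3  22. ]
scene whetstone 0.63 [ 526.5 -218.3   18. ]
scene fixed_jaw_face 0.8 [ 512.2 -312.7   27. ]
scene peeler 0.72 [602.1 -65.9   0. ]
scene teaspoon 0.7 [531.7  69.2   0. ]
scene lemon 0.61 [ 611.7 -266.4    0. ]
scene garlic 0.57 [ 616.9 -358.6    0. ]
scene matchbox 0.53 [ 600.8 -182.8    0. ]
```

The wing reads q ≈ 8.17, and the peak torque of about 0.17 N m agrees with that. The jaw stayed put and the loose things read within a few mm to 1 cm of where they were. I'll rise a little more, settle and hand in.

Request:
carry_out(claw=[3.6,3.6,3.6,3.6,3.6], delta_pos=[[0,0,-3],[0,0,-3],[0,0,-2],[0,0,0],[0,0,0]], angular=[[0,0,0],[0,0,0],[0,0,0],[0,0,0],[0,0,0]])

```text
clock: 28.15
position: [0.523, -0.0101, 0.2059]
ee_rot: [-3.048, -0.759, -0.001]
force: [-0.5, 0.2, 0.6]
width: 0.39
gripper_force: 0.0
```

```bash
python3 -c "
from h import *
st(); print(arm.sign_off())"
```

```text
t 28.15 pos [523.  -10.1 205.9] yaw 0.488 tilt [0.001 0.001] F [-0.54  0.2   0.56] M [-0.073  0.177  0.042] j [-0.83  0.42  1.03  1.9  -0.41  1.05 -0.71] w 0.39
the job is handed in; nothing more can be done
None
```

I handed the job in at 28 s: the stone was pushed home until the jaw stopped dead at about 19 N, the wing nut reads about 8.17 rad (tight from 7.8), the hand is clear, and no verdict came back.

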